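Pin the draw-bar of a net tensioner

TASK

Lock the yellow net tensioner: put the red-handled steel pin into the hole in the top of its clevis, work the draw-bar by its black handle until the hidden eye comes under the pin, and push the pin through both ears and the eye until its collar sits flush on the clevis. Feel your way gently, never forcing the pin against the tensioner (stay well below 40 N), let go of everything at the end, and leave the other things on the table where they are.

Things in the scene. Friction and masses are not known exactly. Their poses are not given: they have to be found in the camera images.
- bracket: fixed net tensioner: grey base plate, x -50..60, y -85..105, 12 mm thick, with a yellow C-shaped clevis, x -22..32, y -35..65 mm (web at x 22..32). Origin at table height on the vertical axis of both ear holes; -y runs along the draw-bar to its black handle. Lower ear z 28..40, draw-bar z 42..56, upper ear z 58..72 mm, with a 44 mm square boss round the hole up to z 88.
- boss_mouth (a point): centre of the hole's mouth on the flat top of the upper ear's boss, 88 mm above the table; axes as the bracket's. The hole is 14.5 mm in diameter with a 2 mm chamfer, right through. When the pin is home its tip is 14 mm above the table.
- lower_hole (a point): centre of the top of the lower ear's hole (15 mm diameter, 2 mm chamfer), 40 mm above the table. In it, 33 mm above the table, a spring ball sticks out into the pin's way: the pin's own weight stops there (collar some 12 to 20 mm above the boss); a push of about 10 to 20 N takes it past, and the ball then grips it.
- bar_top (a point): point on the hole axis at the top face of the flat steel draw-bar (36 mm wide, 14 mm thick), 56 mm above the table. At the start solid bar lies here: a pin put in the upper hole stands on it, collar 42 mm above the boss. The bar covers the hole at every draw, so the pin gets down only through the eye, a 14.5 mm hole hidden between the ears.
- draw_bar (a joint): how far (m) the draw-bar is pulled out along the bracket's -y: 0 right in, 0.054 end stop; starts at 0 to 0.004, eye too deep. 10 N sliding friction; stays put. An adjusting thread makes the draw that lines up the eye unknown: 0.018 to 0.050. A released pin drops by itself when the eye comes under it; the bar is then held within 2 mm and the handle meets a firm stop.
- handle (a point): middle of the black upright handle of the draw-bar, 105 mm above the table, 85 mm + draw from the hole axis along the bracket's -y; axes as the bracket's. The handle is 14 mm thick along x and 26 mm along y, from 57 mm above the table up, with a cap 18 x 30 mm at 119..125 mm.
- pin: loose steel pin, 0.12 kg or so, standing upright in its stand. Origin at the centre of its tip, z towards the handle. Shank 12 mm diameter, tip chamfered over the last 2.4 mm to 9.6 mm; collar 30 mm diameter at z 74..80 mm; red round handle 20 mm diameter at z 80..122 mm.
- collar (a point): centre of the underside of the pin's collar, 74 mm above the tip
- pin_stand: grey plastic block fixed to the table, 70 x 70 x 34 mm, origin centre of underside; a 14.5 mm hole 30 mm deep in its middle, where the pin stands with its tip 4 mm above the table
- tumbler: bystander: open steel tumbler, 72 mm across, 100 mm tall, origin centre of underside
- cup: bystander: green plastic cup, 72 mm across, 95 mm tall, origin centre of underside
- bottle: bystander: clear water bottle with blue cap, 64 mm across, 150 mm tall, origin centre of underside
- cone: bystander: flat yellow marker cone, 150 mm across, 50 mm tall, origin centre of underside
- wrench: bystander: steel wrench lying flat, 180 mm long along its x axis
- tape: bystander: red tape roll, 90 mm across, 50 mm tall, origin centre of underside
- bolt: bystander: spare steel bolt standing on its head, 30 mm across, 50 mm tall, origin centre of underside
Things that resemble listed ones, but are neither listed nor needed, are in the scene too. Several things have the shape of the pin; the one meant has the colours described above.

How it is judged (in metres and radians):
At the end, for the whole second after the job is handed in: The pin is through both ears and the eye: its collar sits on the boss (within 2 mm of flush, within 4 mm of the hole axis, within 0.1 rad of upright), released and at rest (z of collar in the frame of boss_mouth between -0.003 and 0.002 m and horizontal distance between collar and boss_mouth below 0.004 m and angle between the z axis of pin and the z axis of bracket, either way round below 0.1 rad and linear speed of pin below 0.01 m/s); the robot touches nothing.
It fails at once if the pin is forced against the tensioner (clevis, bar or eye) with more than 40 N (contact force between pin and bracket above 40 N).
It fails at once if a bystander is moved more than 30 mm (distance of any of tumbler, cup, bottle, cone, wrench, tape, bolt from where it was at the start of the episode above 0.03 m).
It also fails if it takes over 72 s, if anything falls off the work surface, if the arm or the gripper's body presses on something with over 40 N, if the wrist force passes 120 N, or if a joint passes its speed limit or range.

ROBOT

A 6-joint arm with a two-finger parallel gripper is mounted at the origin on the work surface. World frame = base frame: x ahead of the robot, y to its left, z up, the work surface at z = 0. Lengths are in m, angles in degrees, forces in N, time in s.
With the tool pointing down it reaches from about 0.325 to 0.775 m from the base axis. Payload 5.5 kg.
Tool frame: the origin (TCP) lies at the centre of the arm's flange, where the gripper is bolted on; the fingertips stand 182 mm ahead of it and the grasp point (between the pads) lies 163 mm ahead of it; z points along the fingers, y is the direction in which the jaws open and shut (so a half turn about z gives the same grasp; the last joint's range is limited). The gripper opens to 88 mm and grips with 3 to 60 N. Pads are 20 mm wide; open, the fingers measure 115 mm over their backs; the gripper's body (75 mm by 178 mm) begins 61 mm behind the grasp point.
Start: joints at [-71.259, 5.22, 70.514, -0, 104.267, -3.249], TCP at [0.225, -0.556, 0.405] pointing down, gripper open.
Joint ranges: [-164.24, 164.24], [-49.07, 125.15], [9.68, 141.18], [-86.29, 266.29], [3.28, 154.24], [-151.56, 151.56]. Speed limits (degrees/s): [147.25, 147.25, 172.46, 180, 180, 180].

INTERFACE

Orientations are given as [roll, pitch, yaw] about the fixed x, y, z axes, in that order (R = Rz(yaw) Ry(pitch) Rx(roll)).
In Python, from station import r gives the robot as it stands. The module is installed in compiled form; this text tells all that it offers. Calls block until the motion is done:
- r.reach(position, orientation): joint-space move of the TCP to a pose.
- r.servo_line(position, rotation=None, speed=0.15): straight line of the TCP; rotation=None keeps the orientation; speed is the mean speed in m/s.
- r.move_joints(angles): joint-space move.
- r.let_go() and r.grab(squeeze=None): open the fingers fully, or close them until they stop; squeeze is the grip in N (None keeps the last).
- r.wait(seconds).
- r.inverse_kinematics(position, orientation): joint angles nearest the present ones, or None.
- r.sense(): the state.
- r.snapshot(name): name is "side" or "top" or "wrist"; returns a dict with "frame" (420x560x3 uint8, red, green, blue), "fx", "fy", "cx", "cy" (pixels), "R" (3x3) and "t" (3): a world point X has camera coordinates R X + t. Camera axes: x right, y down, z forward; pixel columns grow to the right and rows downward; lengths in m; the calibration is good to about 2 mm. A picture is of the moment at which its call begins. There is no depth.
A pose or a line that the arm cannot do raises r.IKError and nothing moves.
- r.hand_in(): hands the job in, once; it reports no verdict.
The state is a dict: "clock": time; "joints": joint angles; "joint_vel": joint speeds; "joint_torque": joint torques, N m; "tcp_pos": TCP position; "orientation": TCP orientation; "contact_force": force on the tool from outside, world axes, zero at the start; "torque": the same for the moment, N m; "opening": finger opening in m.
Only numpy, scipy, OpenCV 4.12 (cv2) and the standard library are available. Lean on these libraries where they do the work, as an engineer would, in place of code of your own. Each camera call takes 0.05 s, during which the arm holds its last target.

## Working session

There is one attempt and no reset: what is moved stays moved. The work goes in short steps, each a Python script; the robot and the scene stay as the last script left them, time stands still between calls to the robot, and variables do not carry over. Pictures are saved under pics/ and viewed, and the job is handed in when it is done.

```bash
mkdir -p pics
cat > h.py <<'E'
import numpy as np, cv2, json, pickle
from station import r
def snap(name, fn):
    s=r.snapshot(name); cv2.imwrite(f'pics/{fn}.png', s['frame'][:,:,::-1]); pickle.dump(s,open(f'pics/{fn}.pkl','wb')); return s
def crop(fn,x0,y0,x1,y1,k,out):
    im=cv2.imread(f'pics/{fn}.png')[y0:y1,x0:x1]; cv2.imwrite(f'pics/{out}.png',cv2.resize(im,None,fx=k,fy=k,interpolation=cv2.INTER_CUBIC))
def ray(s,u,v):
    R=np.array(s['R']);t=np.array(s['t']);d=R.T@np.array([(u-s['cx'])/s['fx'],(v-s['cy'])/s['fy'],1]);return -R.T@t,d
def onz(s,u,v,z):
    c,d=ray(s,u,v);return c+d*(z-c[2])/d[2]
def tri(obs):
    A=np.zeros((3,3));b=np.zeros(3);L=[]
    for s,u,v in obs:
        c,d=ray(s,u,v);d=d/np.linalg.norm(d);P=np.eye(3)-np.outer(d,d);A+=P;b+=P@c;L.append((P,c))
    X=np.linalg.solve(A,b);return X,[np.linalg.norm(P@(X-c)) for P,c in L]
def proj(s,X):
    p=np.array(s['R'])@np.array(X)+np.array(s['t']);return s['fx']*p[0]/p[2]+s['cx'],s['fy']*p[1]/p[2]+s['cy']
def load(fn): return pickle.load(open(f'pics/{fn}.pkl','rb'))
E
python3 - <<'E'
from h import *
for n in ['side','top','wrist']:
    s=snap(n,n+'0'); print(n,s['fx'],s['cx'],s['cy'],(-np.array(s['R']).T@np.array(s['t'])).round(3))
print(r.sense())
E
```

```text
side 497.7372581369173 279.994239869194 210.93519957957383 [ 0.314 -0.781  0.913]
top 384.00776437942307 277.3569228574267 214.93207709270322 [0.481 0.029 1.096]
wrist 291.11618562600535 277.1377902290213 202.91619450800323 [ 0.298 -0.526  0.383]
{'clock': 0.15, 'joints': array([-7.12603640e+01,  5.25202235e+00,  7.05641747e+01,  1.20722461e-05,
        1.04267748e+02, -3.24869201e+00]), 'joint_vel': array([ 0.00975331, -0.01488586, -0.25834389,  0.04461453,  0.05547293,
        0.08925431]), 'joint_torque': array([ 8.53973233e-04, -4.47045171e+01, -4.06906915e+01,  6.97944942e-02,
        2.74837576e-02, -9.72022872e-05]), 'tcp_pos': array([ 0.22466268, -0.55639773,  0.40379703]), 'orientation': array([-1.79916190e+02, -4.76886083e-03,  2.19883275e+01]), 'contact_force': array([ 0.75733113,  0.28691048, -0.12399326]), 'torque': array([-0.050073  , -0.0222734 ,  0.01572047]), 'opening': 0.08755328213337402}
```

View pics/side0.png

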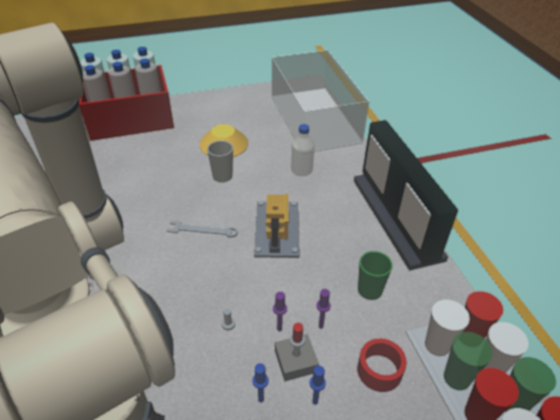

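View pics/top0.png

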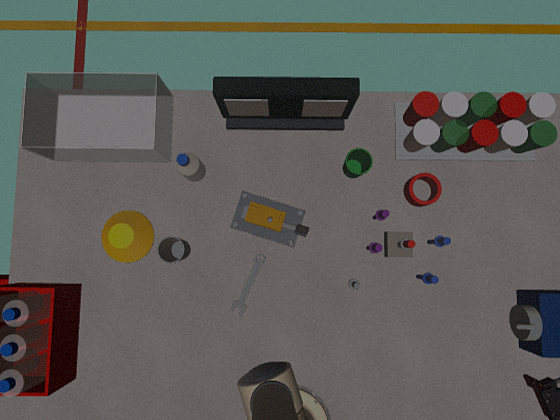

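View pics/wrist0.png

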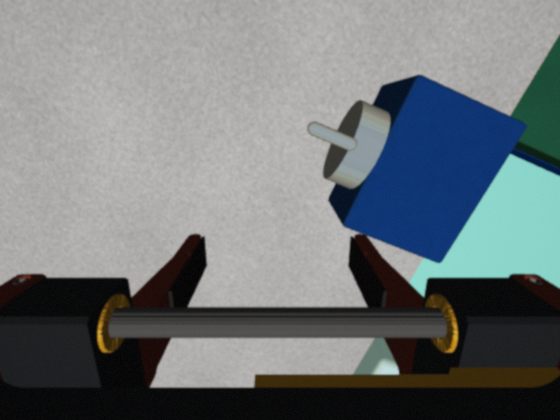

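The side view shows the red pin in its stand at about (297,330), with the bracket at (277,225) and its black handle facing the robot's right. In the top view the pin is at (408,243), the hole at about (270,218) and the handle at (302,230). Next I'll enlarge these.

Run:
```python
from h import *
a=cv2.imread('pics/side0.png');b=cv2.imread('pics/top0.png')
def c(im,x0,y0,w,h,k): return cv2.resize(im[y0:y0+h,x0:x0+w],None,fx=k,fy=k,interpolation=cv2.INTER_CUBIC)
cv2.imwrite('pics/c1.png',np.vstack([np.hstack([c(a,245,185,65,48,6),c(a,265,315,65,48,6)])]))
cv2.imwrite('pics/c2.png',np.hstack([c(b,225,185,90,65,4),c(b,355,200,100,65,4)]))
```

```text
(no output)
```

View pics/c1.png

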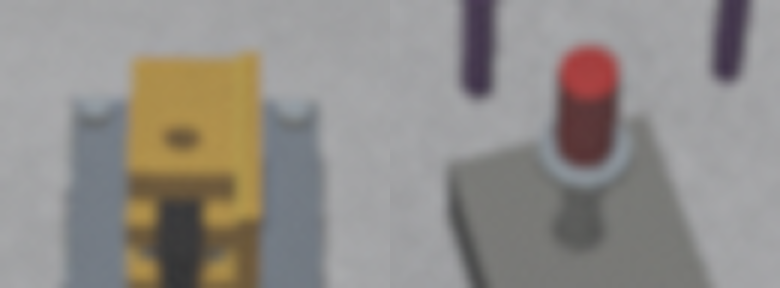

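View pics/c2.png

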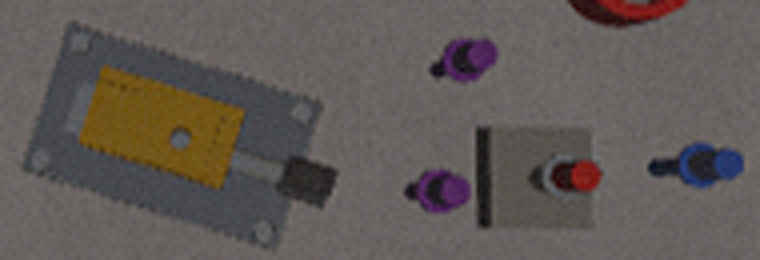

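Run:
```python
from h import *
s=load('side0');t=load('top0')
print('hole',tri([(t,270,219.5),(s,275.3,207.8)]))
print('pin',tri([(t,411.3,244.2),(s,298,327.2)]))
C=[(72,22),(322,100),(275,250),(25,168)]
P=[onz(t,225+x/4,185+y/4,.012) for x,y in C]; 
for p in P: print(p.round(4))
d=P[1]-P[0];e=P[2]-P[3];print(np.degrees(np.arctan2(d[1],d[0])),np.degrees(np.arctan2(e[1],e[0])),np.linalg.norm(d),np.linalg.norm(e))
d=P[0]-P[3];e=P[1]-P[2];print(np.degrees(np.arctan2(d[1],d[0])),np.degrees(np.arctan2(e[1],e[0])),np.linalg.norm(d),np.linalg.norm(e))
print(onz(t,302,230.7,.125))
print(onz(t,411.3,244.2,.126))
print('stand',[onz(t,355+(x-360)/4,200+y/4,.034).round(4) for x,y in [(491,127),(592,127),(592,228),(491,228)]])
```

```text
hole (array([0.56092544, 0.05585053, 0.08787207]), [np.float64(0.0003066100070542126), np.float64(0.0003066100070542212)])
pin (array([ 0.49996361, -0.30111532,  0.12600221]), [np.float64(0.0006976540962402425), np.float64(0.000697654096240206)])
[0.6487 0.1361 0.012 ]
[ 0.5947 -0.0424  0.012 ]
[ 0.4884 -0.0099  0.012 ]
[0.5441 0.1673 0.012 ]
-106.8339501557239 -107.46827211063365 0.18640762249244788 0.18568889249651968
-16.61386350843618 -16.99415801922492 0.10913382732898115 0.1111891778202421
[ 0.53019999 -0.0263496   0.125     ]
[ 0.49928558 -0.30093792  0.126     ]
stand [array([ 0.5345, -0.2681,  0.034 ]), array([ 0.5353, -0.3376,  0.034 ]), array([ 0.466 , -0.3362,  0.034 ]), array([ 0.4652, -0.2671,  0.034 ])]
```

Run:
```python
from h import *
from scipy.spatial.transform import Rotation as Ro
w=load('wrist0'); o=r.sense()
Rt=Ro.from_euler('xyz',o['orientation'],degrees=True).as_matrix(); p=o['tcp_pos']
Rc=np.array(w['R']).T; c=-Rc@np.array(w['t'])
print('cam in tool', (Rt.T@(c-p)).round(4)); Rr=Rt.T@Rc; print(Rr.round(3))
def wp(X,P,yaw):
    R=Ro.from_euler('xyz',[180,0,yaw],degrees=True).as_matrix(); cc=P+R@(Rt.T@(c-p)); q=(R@Rr).T@(np.array(X)-cc); return w['fx']*q[0]/q[2]+w['cx'],w['fy']*q[1]/q[2]+w['cy']
for z in (.33,.40,.45): 
  for X in ((.5,-.301,.126),(.5,-.301,.034)): print(z,wp(X,np.array([.5,-.301,z]),73))
for P in ([.5,-.301,.40],[.5,-.301,.27],[.561,.056,.36],[.53,-.026,.262]):
    print(P,r.inverse_kinematics(P,[180,0,73]))
```

```text
cam in tool [ 0.0794 -0.0008  0.021 ]
[[ 0.001 -0.957 -0.29 ]
 [ 1.     0.001  0.   ]
 [-0.    -0.29   0.957]]
0.33 (np.float64(278.1133142288594), np.float64(236.57655567394033))
0.33 (np.float64(277.79243564195815), np.float64(199.09781487508528))
0.4 (np.float64(277.84977966130384), np.float64(205.79561811018556))
0.4 (np.float64(277.6554632353011), np.float64(183.09938576434908))
0.45 (np.float64(277.7306104563725), np.float64(191.8766097215092))
0.45 (np.float64(277.5856432987128), np.float64(174.94439065776925))
[0.5, -0.301, 0.4] [-34.38777224   2.62213526  73.69780918   0.         103.68005556
 -17.38777224]
[0.5, -0.301, 0.27] [-34.38777224   3.57703812  85.89300686   0.          90.52995502
 -17.38777224]
[0.561, 0.056, 0.36] [ 2.24308389e+00 -6.26884137e-01  8.10300204e+01 -2.54444375e-14
  9.95968638e+01  1.92430839e+01]
[0.53, -0.026, 0.262] [-6.48216504e+00 -4.38991431e+00  9.46426756e+01 -2.54444375e-14
  8.97472387e+01  1.05178350e+01]
```

Run:
```python
from h import *
r.reach([.545,.010,.38],[180,0,73]); snap('wrist','b1'); print(r.sense()['clock'])
r.servo_line([.53,-.045,.36],speed=.15); snap('wrist','b2'); print(r.sense()['clock'])
r.reach([.5,-.301,.40],[180,0,73]); snap('wrist','p1'); print(r.sense()['clock'])
r.servo_line([.48,-.33,.34],speed=.15); snap('wrist','p2'); print(r.sense()['clock'],r.sense()['contact_force'])
for f in ('b1','b2','p1','p2'): crop(f,140,60,420,270,2.8,f+'c')
```

```text
2.5167
3.1167
4.1833
4.85 [-0.10319164 -0.73092645  0.00747999]
```

View pics/b1c.png

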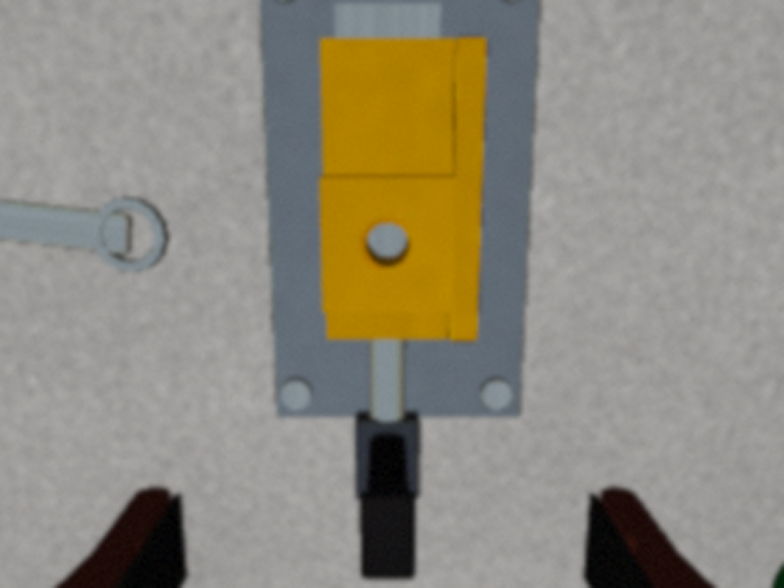

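View pics/b2c.png

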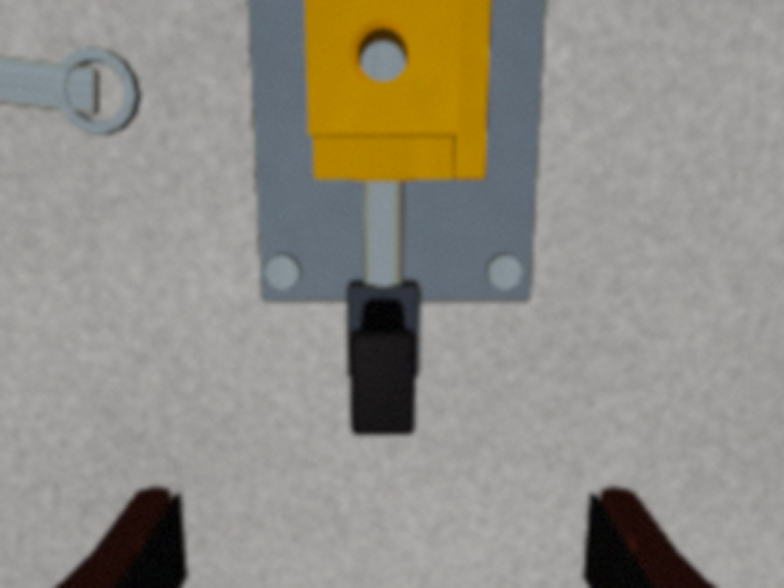

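View pics/p1c.png

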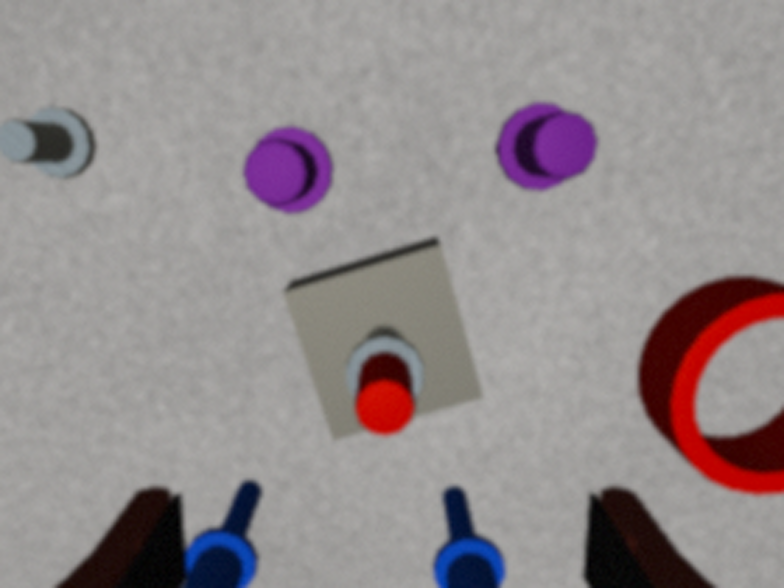

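View pics/p2c.png

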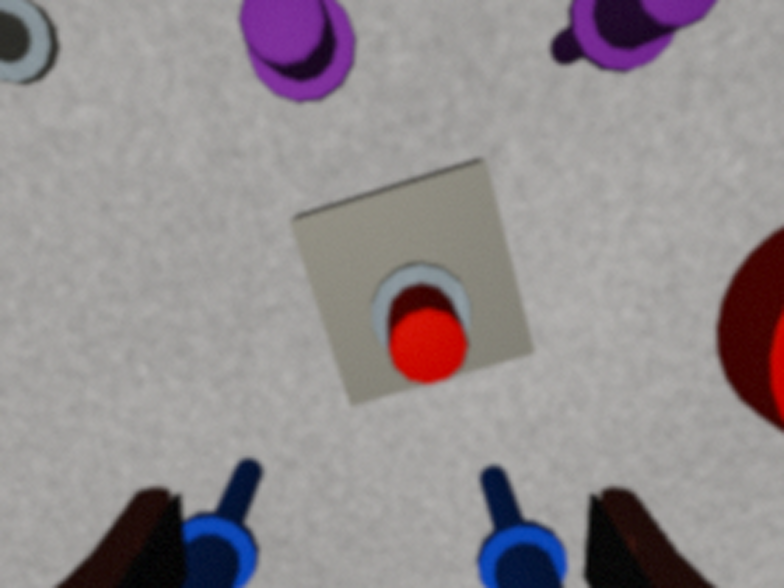

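Run:
```python
from h import *
s=load('side0');t=load('top0');b1,b2,p1,p2=[load(x) for x in('b1','b2','p1','p2')]
f=lambda w,x,y:(w,140+(x+.5)/2.8-.5,60+(y+.5)/2.8-.5)
H=[f(b1,387.5,242),f(b2,382.5,55.5)];P=[f(p1,385,406),f(p2,428,344)];C=[f(b1,387.5,536),f(b2,382,381)]
print('hole',tri(H),tri(H+[(t,270,219.5),(s,275.3,207.8)]),[onz(*h,.088).round(4) for h in H])
print('pin',tri(P),[onz(*h,.126).round(4) for h in P])
print('cap',tri(C),[onz(*h,.125).round(4) for h in C])
# plate bottom-corner edges for yaw: rod/plate left and right edges in b1
E1=[f(b1,262,100),f(b1,275,400),f(b1,537,100),f(b1,522,400)]
e=[onz(*q,.012) for q in E1]
for a,b in((0,1),(2,3)):
    d=e[b]-e[a];print(np.degrees(np.arctan2(d[1],d[0])))
# stand collar ring / stand hole check
print([onz(*f(p1,x,y),.034).round(4) for x,y in((288,290),(438,243),(481,397),(334,438))])
```

```text
hole (array([0.56038253, 0.05840503, 0.08012189]), [np.float64(3.450169654773929e-05), np.float64(3.450169654759297e-05)]) (array([0.56080786, 0.05754508, 0.0860813 ]), [np.float64(0.001451745993069261), np.float64(0.0006806704481862258), np.float64(0.0015800431588950962), np.float64(0.0009288640374931809)]) [array([0.5606, 0.0592, 0.088 ]), array([0.5601, 0.0576, 0.088 ])]
pin (array([ 0.50016932, -0.29891471,  0.12274123]), [np.float64(1.4574035364625336e-05), np.float64(1.4574035364736845e-05)]) [array([ 0.5005, -0.2979,  0.126 ]), array([ 0.5002, -0.2982,  0.126 ])]
cap (array([ 0.53482417, -0.02474993,  0.12521429]), [np.float64(3.861965407269698e-05), np.float64(3.8619654072557486e-05)]) [array([ 0.5348, -0.0249,  0.125 ]), array([ 0.5348, -0.0248,  0.125 ])]
-106.90345173927055
-106.98136329657946
[array([ 0.4678, -0.2638,  0.034 ]), array([ 0.5341, -0.2634,  0.034 ]), array([ 0.534 , -0.3335,  0.034 ]), array([ 0.466 , -0.3329,  0.034 ])]
```

Run:
```python
from h import *
r.servo_line([.5003,-.2995,.34],speed=.12); r.servo_line([.5003,-.2995,.274],speed=.12)
r.grab(30); o=r.sense(); print(o['clock'],o['opening'],o['contact_force'],o['tcp_pos'])
snap('wrist','g1')
r.servo_line([.5003,-.2995,.32],speed=.12); o=r.sense(); print(o['clock'],o['opening'],o['contact_force'])
snap('wrist','g2')
```

```text
7.0667 0.019510134685885756 [ 0.86483506 -0.10744427 -0.18949032] [ 0.50031847 -0.29950029  0.27396016]
7.65 0.019570246981385615 [ 0.51743667 -0.69376638 -1.35261497]
```

View pics/g2.png

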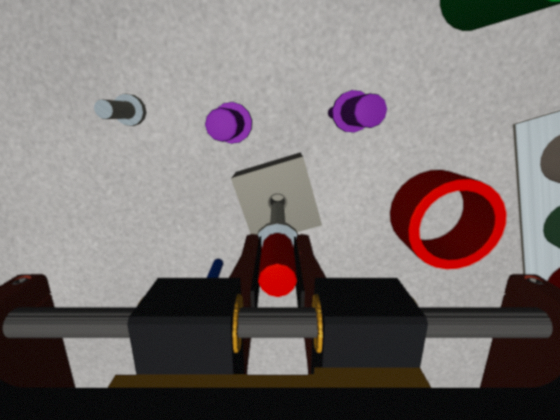

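The pin is held, with its shank visible above the stand hole at about (278,200). Next I'll carry it over the hole, above the handle's height.

Run:
```python
from h import *
r.servo_line([.5003,-.2995,.42],speed=.2); r.servo_line([.5603,.057,.42],speed=.25)
r.servo_line([.5603,.057,.370],speed=.12); r.wait(.15); o=r.sense(); print(o['clock'],o['contact_force'],o['tcp_pos'])
snap('wrist','h1'); snap('side','h1s'); crop('h1',210,130,350,260,5,'h1c'); crop('h1s',225,150,325,235,7,'h1sc')
```

```text
10.6667 [-0.2170542  -0.72305489 -1.22168373] [0.56040881 0.05690937 0.37147341]
```

View pics/h1c.png

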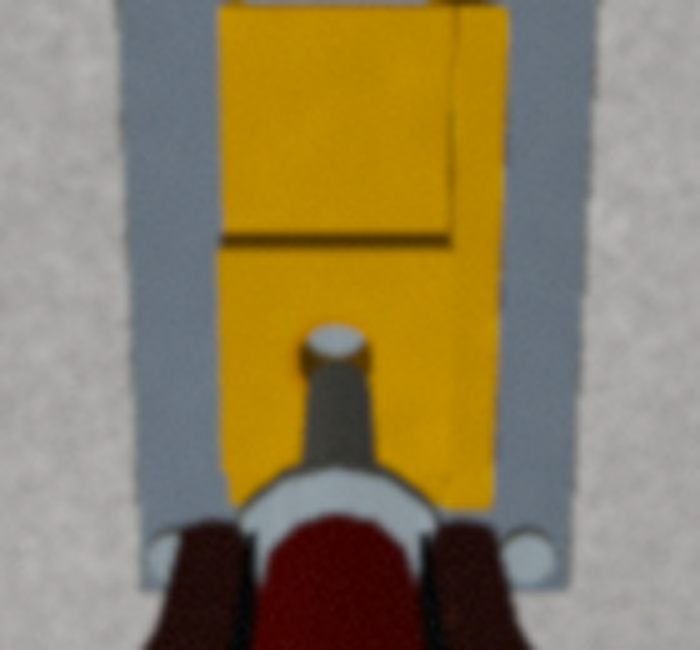

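View pics/h1sc.png

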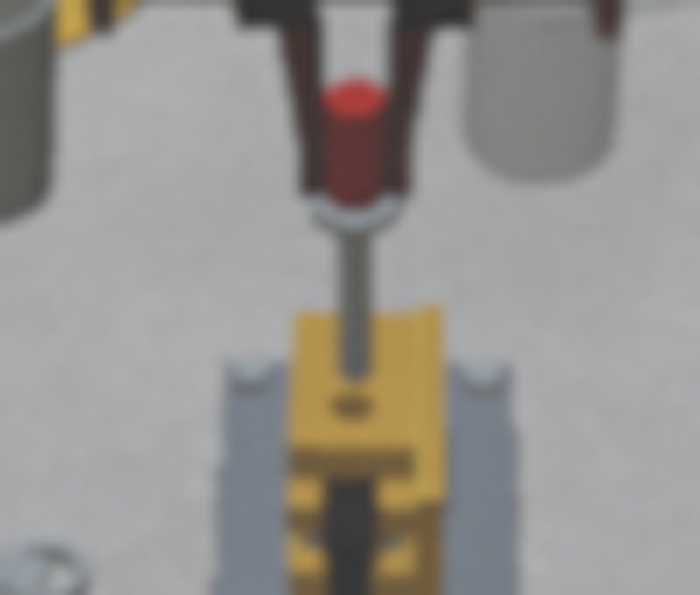

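Run:
```python
from h import *
w=load('h1');s=load('h1s')
o=r.sense();T=o['tcp_pos'];ux=np.array([np.cos(np.radians(73)),np.sin(np.radians(73)),0]);uy=np.array([ux[1],-ux[0],0])
tip=np.array([T[0],T[1],T[2]-.270])
print(o['orientation'])
c=lambda p:((p[0]-210+.5)*5-.5,(p[1]-130+.5)*5-.5)
print('tip center',c(proj(w,tip)),'tip edge',c(proj(w,tip+.0048*ux)),'edge up',c(proj(w,tip+.006*ux+[0,0,.0024])), 'left/right', c(proj(w,tip-.006*uy)),c(proj(w,tip+.006*uy)))
for H in ([.5603,.0583,.088],[.5603,.0570,.088]):
    H=np.array(H);print('hole',c(proj(w,H)),'mouth far edge',c(proj(w,H+.00925*ux)),c(proj(w,H-.00925*uy)),c(proj(w,H+.00925*uy)))
    k=lambda p:((p[0]-225+.5)*7-.5,(p[1]-150+.5)*7-.5); print('side hole',k(proj(s,H)),'tip',k(proj(s,tip)),k(proj(s,tip-.006*ux+[0,0,.0024])))
```

```text
[ 1.79904044e+02 -3.32012250e-02  7.29989343e+01]
tip center (np.float64(337.8675361025854), np.float64(390.73247833330663)) tip edge (np.float64(337.88379629617407), np.float64(365.20473889591256)) edge up (np.float64(337.9203037426869), np.float64(362.62936834683313)) left/right (np.float64(304.5389232567278), np.float64(390.7373802549655)) (np.float64(371.1925904031339), np.float64(390.7275769350333))
hole (np.float64(335.26803313697866), np.float64(363.27622937204865)) mouth far edge (np.float64(335.27248315861794), np.float64(315.7887114741666)) (np.float64(286.17125367252254), np.float64(363.28129095344843)) (np.float64(384.3570907705255), np.float64(363.271168586723))
side hole (np.float64(350.4941631455302), np.float64(403.06554104713575)) tip (np.float64(351.91596501255935), np.float64(377.6516726771938)) (np.float64(351.6915165928217), np.float64(384.48278113776024))
hole (np.float64(337.28202394640687), np.float64(369.58772232354215)) mouth far edge (np.float64(337.30629519829347), np.float64(322.2253257847258)) (np.float64(288.24989400328417), np.float64(369.59327301099074)) (np.float64(386.30645235465533), np.float64(369.58217250794644))
side hole (np.float64(351.54379930459623), np.float64(405.5522717089655)) tip (np.float64(351.91596501255935), np.float64(377.6516726771938)) (np.float64(351.6915165928217), np.float64(384.48278113776024))
```

Run:
```python
from h import *
def c(fn,x0,y0,w,h,k):
    im=cv2.imread(f'pics/{fn}.png')[y0:y0+h,x0:x0+w]; im=cv2.normalize(im,None,0,255,cv2.NORM_MINMAX); return cv2.resize(im,None,fx=k,fy=k,interpolation=cv2.INTER_CUBIC)
cv2.imwrite('pics/e1.png',np.hstack([c('b1',260,128,36,36,10),c('b2',258,62,36,36,10)]))
cv2.imwrite('pics/e2.png',np.hstack([c('h1',260,180,36,36,10),c('top0',258,208,24,24,15)]))
```

```text
(no output)
```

View pics/e1.png

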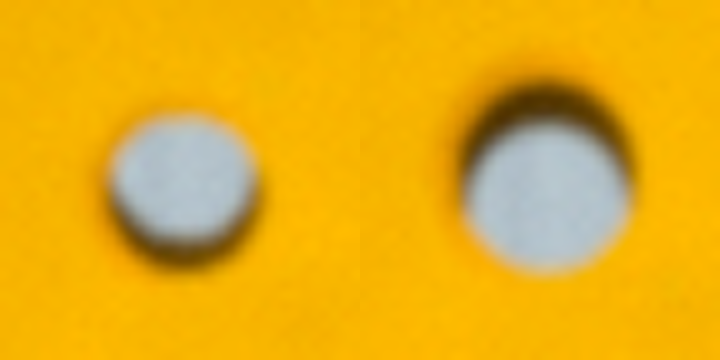

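View pics/e2.png

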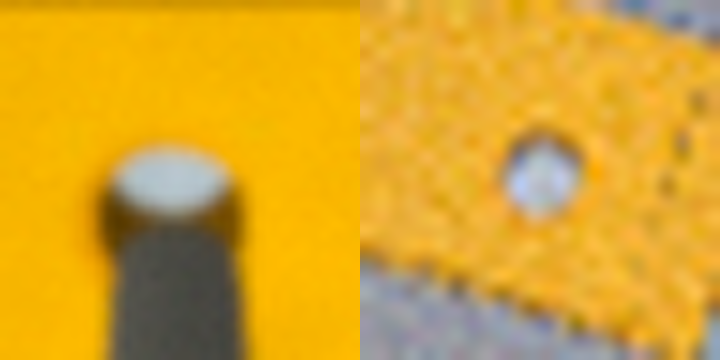

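Run:
```python
from h import *
b1,b2,w,t,s=[load(x) for x in ('b1','b2','h1','top0','side0')]
ux=np.array([np.cos(np.radians(73)),np.sin(np.radians(73)),0])
H=[(b1,277.85,146.75),(b2,276.35,79.3)]
print(tri(H),[onz(*h,.086).round(4) for h in H])
e=onz(w,276.85,180+14.75,.086);print(e-.00725*ux)
tt=(t,258+(542.5-360)/15-.5,208+174/15-.5);print(tt[1:],onz(*tt,.086))
print(tri(H+[(w,*proj(w,e-.00725*ux))]))
```

```text
(array([0.56023983, 0.05820779, 0.08363171]), [np.float64(0.00010521048847977002), np.float64(0.00010521048847990115)]) [array([0.5602, 0.0585, 0.086 ]), array([0.5603, 0.0579, 0.086 ])]
[0.56034038 0.05779684 0.086     ]
(269.6666666666667, 219.1) [0.56182111 0.05686051 0.086     ]
(array([0.56027898, 0.05809077, 0.08618985]), [np.float64(0.0004068627177631555), np.float64(0.0001772877888174338), np.float64(0.0002447023598467289)])
```

```bash
cat >> h.py <<'E'
def down(x,y,z0,z1,step,speed,lim,base):
    z=z0
    while z>z1+1e-6:
        z=max(z-step,z1); r.servo_line([x,y,z],speed=speed); o=r.sense(); f=o['contact_force']-base
        if np.abs(f).max()>lim: print('contact cmd',round(z,4),'tcp',o['tcp_pos'].round(4),f.round(1),round(o['clock'],2)); return False,z
    print('free to',z,o['tcp_pos'].round(4),f.round(1),round(o['clock'],2)); return True,z
E
python3 - <<'E'
from h import *
x,y=.5601,.0576
r.servo_line([x,y,.364],speed=.05); r.wait(.1); o=r.sense(); b=o['contact_force']; print(o['clock'],b,o['tcp_pos'])
print(down(x,y,.364,.331,.003,.04,5,b))
snap('wrist','i1'); snap('side','i1s'); crop('i1',210,130,350,260,5,'i1c'); crop('i1s',225,150,325,235,7,'i1sc')
E
```

```text
11.1333 [ 0.17873192 -0.81378512 -1.13615074] [0.5600819  0.05763343 0.3638192 ]
free to 0.331 [0.5601 0.0576 0.3307] [-0.1  1.5 -0.2] 13.88
(True, 0.331)
```

View pics/i1sc.png

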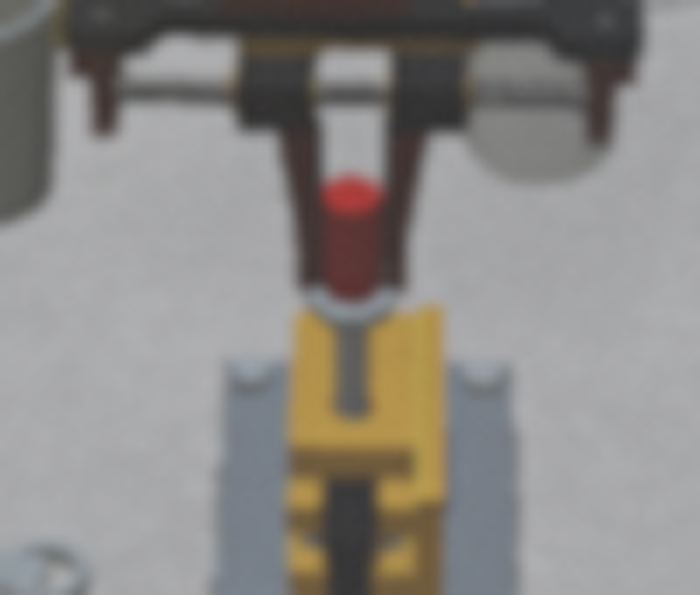

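Run:
```python
from h import *
x,y=.5601,.0576
b=np.array([.18,-.8,-1.14])
print(down(x,y,.331,.3255,.001,.02,2.5,b))
r.let_go(); r.wait(.2); o=r.sense(); print(o['clock'],o['contact_force'])
r.servo_line([x,y,.40],speed=.15); snap('wrist','j1'); snap('side','j1s'); print(r.sense()['clock']); crop('j1',180,120,380,270,4,'j1c'); crop('j1s',225,150,325,235,7,'j1sc')
```

```text
contact cmd 0.3255 tcp [0.5601 0.0576 0.3259] [-1.5  1.7  2.6] 15.48
(False, 0.3255)
16.8167 [-0.06970462  0.12214352  0.13975552]
17.5667
```

View pics/j1sc.png

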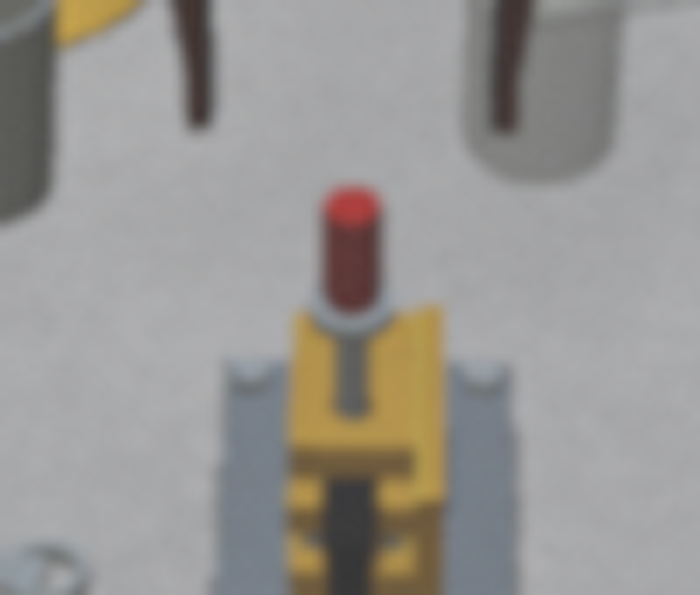

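View pics/j1c.png

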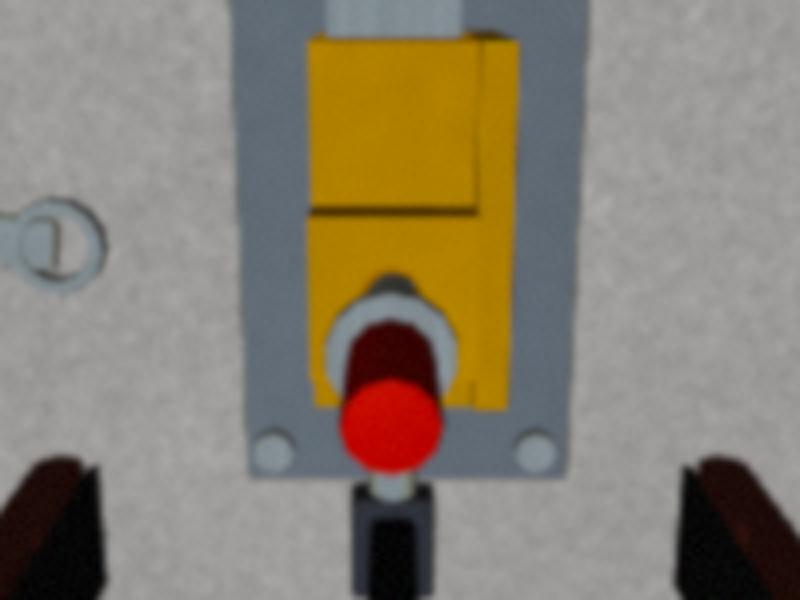

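The pin stands upright in the hole, collar at (351,315) in the side crop. Next comes the handle.

Run:
```python
from h import *
r.servo_line([.5349,-.025,.37],speed=.15)
r.servo_line([.5349,-.025,.262],speed=.12); o=r.sense(); print(o['clock'],o['contact_force'],o['tcp_pos'])
r.grab(40); o=r.sense(); print(o['clock'],o['contact_force'],o['opening'],o['tcp_pos'])
snap('wrist','k1'); snap('side','k1s'); crop('k1s',225,150,325,235,7,'k1sc')
```

```text
19.375 [-0.45174502 -0.97105497 -0.67665304] [ 0.53518016 -0.02499051  0.26308302]
20.4583 [ 4.33772781 -0.89581808 -1.73829446] 0.017742830435697066 [ 0.53520951 -0.02512456  0.26201152]
```

View pics/k1.png

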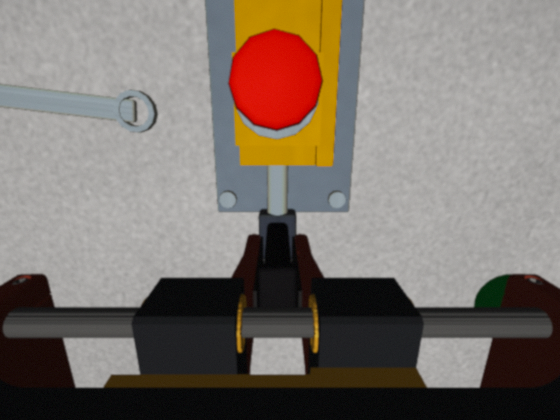

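View pics/k1sc.png

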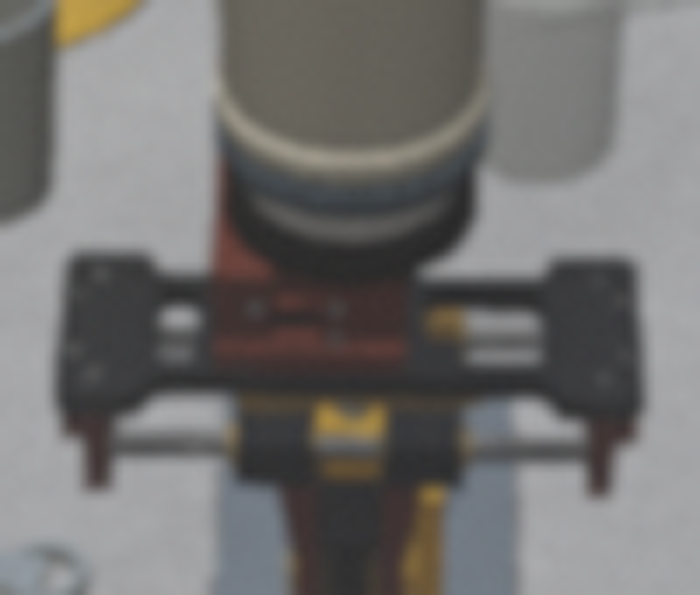

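Run:
```python
from h import *
ux=np.array([np.cos(np.radians(73)),np.sin(np.radians(73)),0])
P0=np.array([.5349,-.025,.262])
def red(s):
    f=s['frame'].astype(int); m=(f[...,0]>130)&(f[...,1]<70)&(f[...,2]<70); return int(m[:260].sum())
s=r.snapshot('wrist'); a0=red(s); print(a0)
d=0; log=[]
while d<.049:
    st=.0015 if d<.011 else .001
    d+=st; r.servo_line(P0-d*ux,speed=.02); s=r.snapshot('wrist'); a=red(s); o=r.sense(); f=o['contact_force']
    log.append((round(d*1e3,1),a,round(float(f@ux),1),round(float((P0-o['tcp_pos'])@ux)*1e3,1)))
    if a<.8*log[-2][1] if len(log)>1 else False: print('drop'); break
    if f@ux>19 or np.linalg.norm(f)>25 or o['clock']>45: print('force/time',f); break
print(*log[::1],sep='\n'); print(o['clock'],o['opening'])
cv2.imwrite('pics/l1.png',s['frame'][:,:,::-1])
```

```text
7056
drop
(1.5, 7019, 6.8, 0.6)
(3.0, 7037, 8.4, 1.6)
(4.5, 7160, 9.6, 2.8)
(6.0, 7283, 10.3, 4.2)
(7.5, 7430, 9.9, 5.7)
(9.0, 7284, 11.2, 7.2)
(10.5, 6881, 10.1, 8.7)
(12.0, 6336, 9.7, 10.2)
(13.0, 5924, 10.6, 11.1)
(14.0, 5473, 9.6, 12.1)
(15.0, 4994, 9.8, 13.1)
(16.0, 4495, 10.9, 14.1)
(17.0, 3974, 10.0, 15.1)
(18.0, 3452, 10.4, 16.1)
(19.0, 2935, 10.9, 17.1)
(20.0, 2421, 9.3, 18.1)
(21.0, 1918, 10.3, 19.1)
25.7083 0.017613345739034853
```

View pics/l1.png

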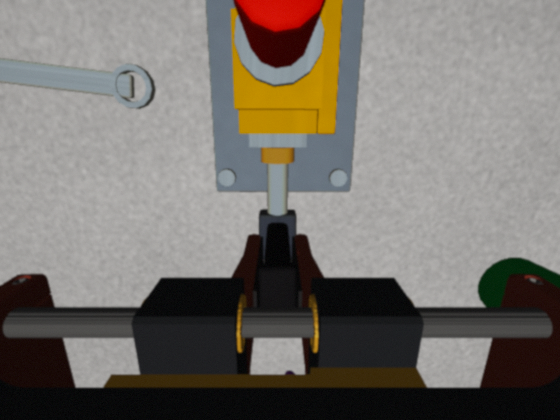

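Run:
```python
from h import *
ux=np.array([np.cos(np.radians(73)),np.sin(np.radians(73)),0])
P0=np.array([.5349,-.025,.262])
def gap(s):
    f=s['frame'].astype(int)[:,270:286]; y=((f[...,0]>110)&(f[...,1]>70)&(f[...,2]<60)&(f[...,0]-f[...,1]<110)).mean(1)>.6
    return int(y[:140].sum())
d=.021; log=[]; s=r.snapshot('wrist'); g0=gap(s); print(g0)
while d<.0515:
    d+=.001; r.servo_line(P0-d*ux,speed=.02); s=r.snapshot('wrist'); a=gap(s); o=r.sense(); f=o['contact_force']
    log.append((round(d*1e3,1),a,round(float(f@ux),1),round(float((P0-o['tcp_pos'])@ux)*1e3,1)))
    if len(log)>1 and abs(a-log[-2][1])>6: print('drop'); break
    if f@ux>17 or np.linalg.norm(f)>22 or o['clock']>45: print('force/time',f); break
print(*log[::1],sep='\n'); print(o['clock'],o['opening'])
cv2.imwrite('pics/l2.png',s['frame'][:,:,::-1])
```

```text
47
drop
(22.0, 48, 9.7, 20.1)
(23.0, 50, 10.6, 21.1)
(24.0, 51, 10.1, 22.1)
(25.0, 52, 10.4, 23.1)
(26.0, 53, 10.4, 24.1)
(27.0, 54, 9.9, 25.1)
(28.0, 56, 11.1, 26.1)
(29.0, 59, 11.0, 27.1)
(30.0, 58, 10.6, 28.1)
(31.0, 58, 10.4, 29.2)
(32.0, 59, 9.5, 30.2)
(33.0, 59, 9.5, 31.2)
(34.0, 58, 9.4, 32.2)
(35.0, 60, 10.2, 33.2)
(36.0, 51, 10.1, 34.3)
30.2583 0.017655696664478793
```

View pics/l2.png

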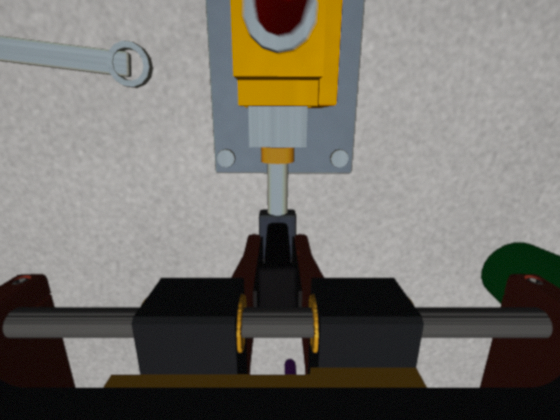

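Run:
```python
from h import *
r.wait(.1); s=snap('wrist','l3'); s2=snap('side','l3s'); o=r.sense(); print(o['clock'],o['contact_force'],o['tcp_pos']); crop('l3s',225,130,325,215,7,'l3sc')
```

```text
30.4583 [ 8.57137464  6.0824626  -3.75508223] [ 0.52511054 -0.0578402   0.26202243]
```

View pics/l3.png

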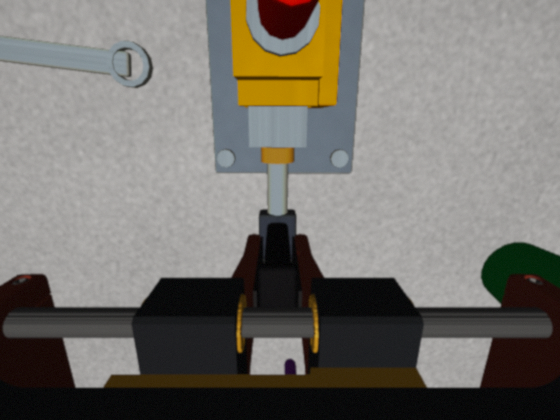

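View pics/l3sc.png

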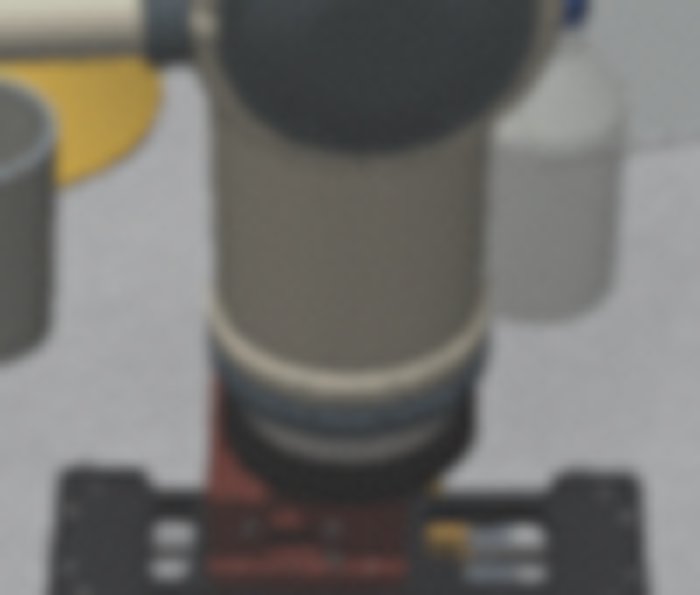

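Run:
```python
from h import *
ux=np.array([np.cos(np.radians(73)),np.sin(np.radians(73)),0])
P0=np.array([.5349,-.025,.262])
for d in (.0365,.037):
    r.servo_line(P0-d*ux,speed=.02); o=r.sense(); f=o['contact_force']; print(d,f@ux,(P0-o['tcp_pos'])@ux)
    if f@ux>14: break
# relax the pull
r.servo_line(P0-.0352*ux,speed=.02); o=r.sense(); print(o['contact_force']@ux,(P0-o['tcp_pos'])@ux)
r.let_go(); r.servo_line(P0-.0352*ux+[0,0,.12],speed=.15); o=r.sense(); print(o['clock'],o['contact_force'])
snap('wrist','m1'); crop('m1',180,50,380,200,4,'m1c'); snap('side','m1s'); crop('m1s',225,150,325,235,7,'m1sc');
```

```text
0.0365 8.677473504699053 0.034732405978532534
0.037 10.646434741832397 0.035141784649157175
3.1936478299227726 0.034556112258295475
33.3167 [ 0.15357833  0.813086   -0.153781  ]
```

View pics/m1c.png

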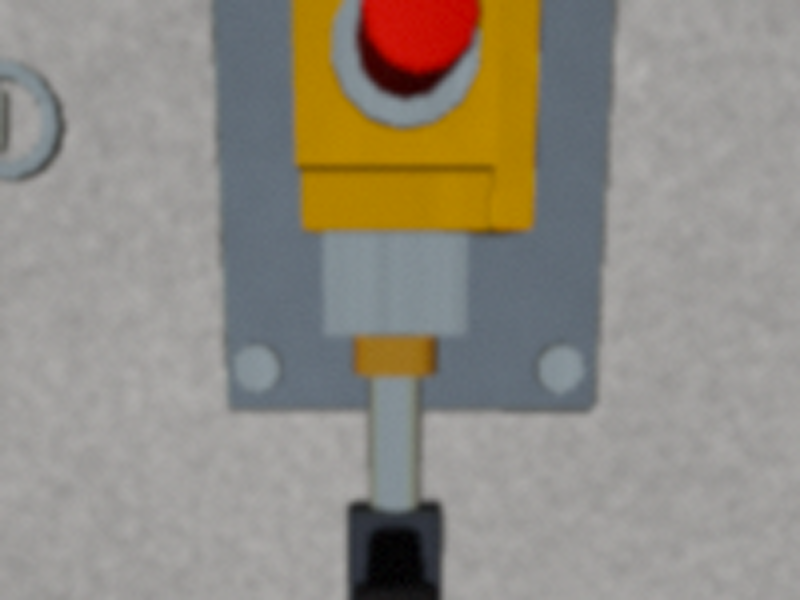

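View pics/m1sc.png

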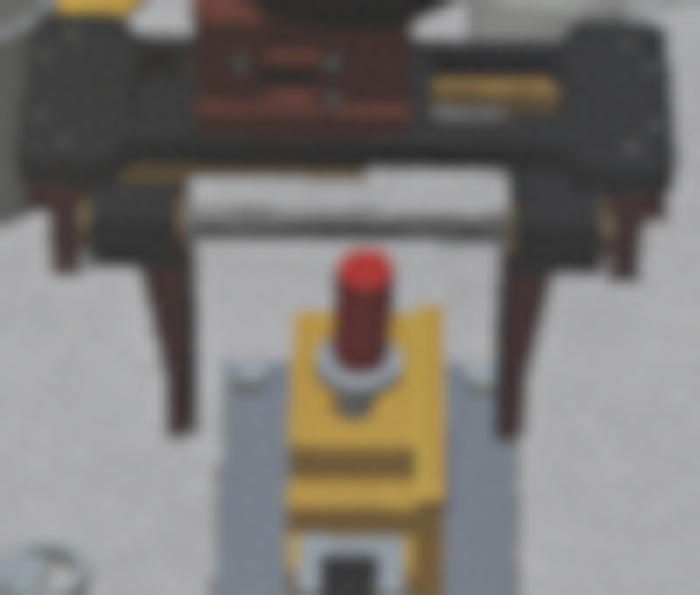

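Run:
```python
from h import *
def c(fn,x0,y0,w,h,k):
    im=cv2.imread(f'pics/{fn}.png')[y0:y0+h,x0:x0+w]; return cv2.resize(im,None,fx=k,fy=k,interpolation=cv2.INTER_CUBIC)
cv2.imwrite('pics/n1.png',np.hstack([c('m1',255,30,60,60,6),c('m1s',255,178,40,40,9)]))
```

```text
(no output)
```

View pics/n1.png

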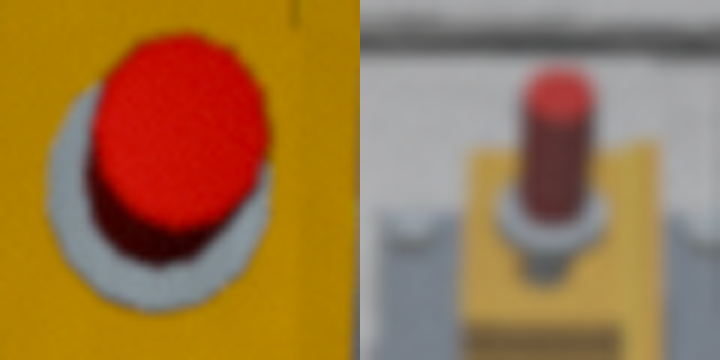

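Run:
```python
from h import *
w=load('m1');s=load('m1s');j=load('j1');js=load('j1s')
T=tri([(w,284.9,51.2),(s,276.9,188.2)]);print('top now',T)
print('collar',tri([(w,255+159.5/6-.45,30+197/6-.45),(s,255+(553-360.)/9-.45,178+215/9-.45)]))
print('earlier top',tri([(j,180+391/4.-.4,120+424/4.-.4),(js,225+351/7-.4,150+208/7-.4)]))
# predicted side projections for upright pin over hole
for z in (.178,.162,.156,.150,.148): print(z,np.round(proj(s,[.5610,.0570,z]),1))
```

```text
top now (array([0.5636832 , 0.05410996, 0.15142928]), [np.float64(0.0006118794632614645), np.float64(0.0006118794632612805)])
collar (array([0.56183059, 0.05461567, 0.10963674]), [np.float64(0.0006501977758957482), np.float64(0.0006501977758956824)])
earlier top (array([0.55999661, 0.05854785, 0.17565391]), [np.float64(0.0002898752255111787), np.float64(0.00028987522551140993)])
0.178 [275.2 178.9]
0.162 [275.2 184.2]
0.156 [275.2 186.1]
0.15 [275.2 188.1]
0.148 [275.2 188.7]
```

The pin has dropped and rests on the ball: its top measures about 0.153 m, which puts the collar about 17 mm above the boss. It leans roughly 3–4°. I'll grip it lightly, bring it upright over the axis, then push.

Run:
```python
from h import *
r.servo_line([.5626,.0545,.372],speed=.2); r.servo_line([.5626,.0545,.300],speed=.15); r.wait(.15); o=r.sense(); b=o['contact_force']; print(o['clock'],b)
r.grab(5); o=r.sense(); print(o['clock'],o['contact_force']-b,o['opening'],o['tcp_pos'])
r.servo_line([.5601,.0576,.300],speed=.02); r.wait(.1); o=r.sense(); print(o['clock'],o['contact_force']-b,o['opening'],o['tcp_pos'])
snap('wrist','q1'); snap('side','q1s'); crop('q1s',225,150,325,235,7,'q1sc')
```

```text
34.95 [-0.44422021 -0.84319856 -0.17618032]
35.9917 [-0.11819086  1.5890801   0.86216064] 0.02067438859755591 [0.56247956 0.05453609 0.29998701]
36.4417 [0.10852158 1.53853839 1.09934717] 0.019384202595118506 [0.56005706 0.05767452 0.30009229]
```

View pics/q1sc.png

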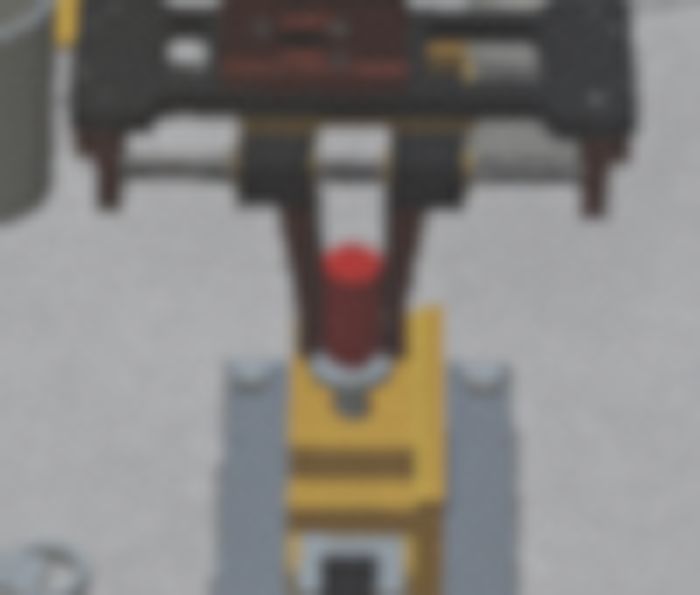

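View pics/q1.png

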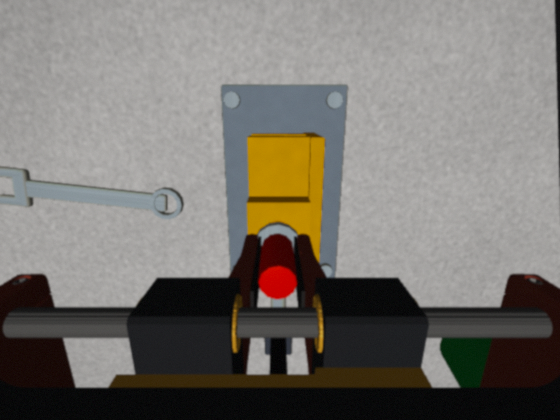

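The pin is upright now, with its top at (352,265) in the side crop and side forces of about 1.5 N. I'll tighten the grip and push gently.

Run:
```python
from h import *
r.grab(40); o=r.sense(); b=o['contact_force']; z0=o['tcp_pos'][2]; print(o['clock'],b,o['opening'],z0)
z=.300; log=[]
while z>.279:
    z-=.001; r.servo_line([.5601,.0576,z],speed=.02); o=r.sense(); f=o['contact_force']
    log.append((round(z,4),round(o['tcp_pos'][2],4),f.round(1)))
    if f[2]>26 or np.hypot(*f[:2])>15: print('limit'); break
print(*log,sep='\n'); print(o['clock'],o['opening'])
snap('side','q2s'); crop('q2s',225,150,325,235,7,'q2sc')
```

```text
36.7583 [-1.56747778  0.0545569   1.9774384 ] 0.019512856353508034 0.3000308686847949
(0.299, np.float64(0.2986), array([-1.1,  0.9, -0.4]))
(0.298, np.float64(0.2977), array([-0.8, -0.1, -0.1]))
(0.297, np.float64(0.2968), array([-1. ,  0.5, -0.4]))
(0.296, np.float64(0.2958), array([-1.4,  0.3, -0.8]))
(0.295, np.float64(0.2948), array([-1.5,  0.4, -1. ]))
(0.294, np.float64(0.2938), array([-2.1,  0.8, -1. ]))
(0.293, np.float64(0.2928), array([-1.4,  0.3, -0.9]))
(0.292, np.float64(0.2918), array([-2. ,  0.3, -0.3]))
(0.291, np.float64(0.2908), array([-1.3,  0.7, -1. ]))
(0.29, np.float64(0.2898), array([-1.9,  0.8, -0.2]))
(0.289, np.float64(0.2888), array([-2.1,  0.8, -0.8]))
(0.288, np.float64(0.2878), array([-2. ,  0.6, -0.8]))
(0.287, np.float64(0.2868), array([-2.3,  0.1, -1.2]))
(0.286, np.float64(0.2859), array([-1.7,  1. , -0.1]))
(0.285, np.float64(0.2849), array([-2.9,  0.6,  0.1]))
(0.284, np.float64(0.2838), array([-2.7,  1.4, -0. ]))
(0.283, np.float64(0.2828), array([-3.3,  0.6, -0.9]))
(0.282, np.float64(0.2827), array([-4.8,  1.3,  5. ]))
(0.281, np.float64(0.2827), array([-6.9,  1.1,  9.2]))
(0.28, np.float64(0.2826), array([-9.4,  2.1, 13.2]))
(0.279, np.float64(0.2826), array([-11. ,   1.8,  16.9]))
42.0083 0.01942887468987596
```

View pics/q2sc.png

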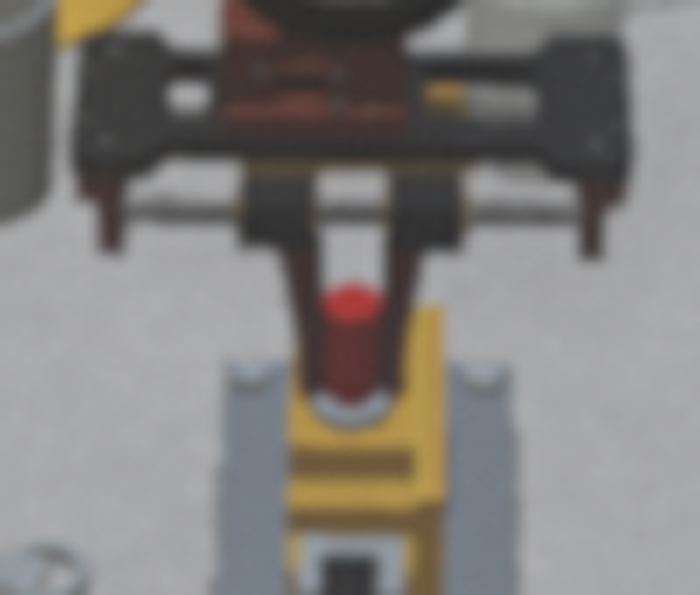

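Run:
```python
from h import *
r.servo_line([.5601,.0576,.2825],speed=.04); o=r.sense(); print(o['contact_force'])
r.let_go(); r.servo_line([.5601,.0576,.36],speed=.15); o=r.sense(); print(o['clock'],o['contact_force'])
snap('wrist','t1'); r.servo_line([.545,.010,.37],speed=.15); snap('wrist','t2'); snap('side','t2s'); print(r.sense()['clock'])
def c(fn,x0,y0,w,h,k):
    im=cv2.imread(f'pics/{fn}.png')[y0:y0+h,x0:x0+w]; return cv2.resize(im,None,fx=k,fy=k,interpolation=cv2.INTER_CUBIC)
cv2.imwrite('pics/u1.png',np.hstack([c('t1',245,180,65,65,6),c('t2s',250,180,43,43,9)]))
cv2.imwrite('pics/u2.png',c('t2',230,110,100,90,7))
```

```text
[-3.96960718  0.90615752  4.14700338]
44.1083 [ 0.41137078 -0.71058997  0.4302187 ]
44.75Traceback (most recent call last):
  File "<stdin>", line 7, in <module>
    return _nx.concatenate(arrs, 1, dtype=dtype, casting=casting)
           ~~~~~~~~~~~~~~~^^^^^^^^^^^^^^^^^^^^^^^^^^^^^^^^^^^^^^^
ValueError: all the input array dimensions except for the concatenation axis must match exactly, but along dimension 0, the array at index 0 has size 390 and the array at index 1 has size 387
```

Run:
```python
import cv2
def c(fn,x0,y0,w,h,k,out):
    im=cv2.imread(f'pics/{fn}.png')[y0:y0+h,x0:x0+w]; cv2.imwrite(f'pics/{out}.png',cv2.resize(im,None,fx=k,fy=k,interpolation=cv2.INTER_CUBIC))
c('t2s',245,175,60,50,9,'u1'); c('t2',230,90,100,80,7,'u2')
```

```text
(no output)
```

View pics/u1.png

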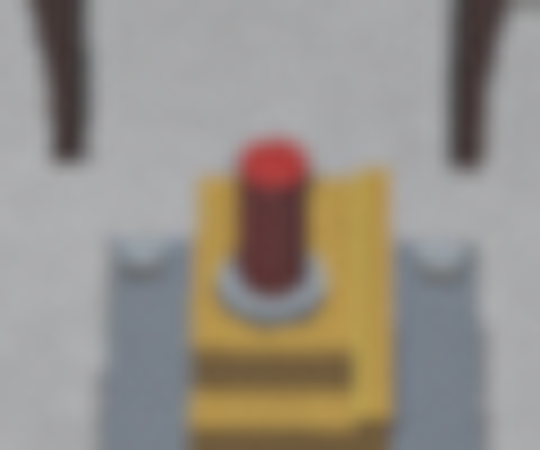

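View pics/u2.png

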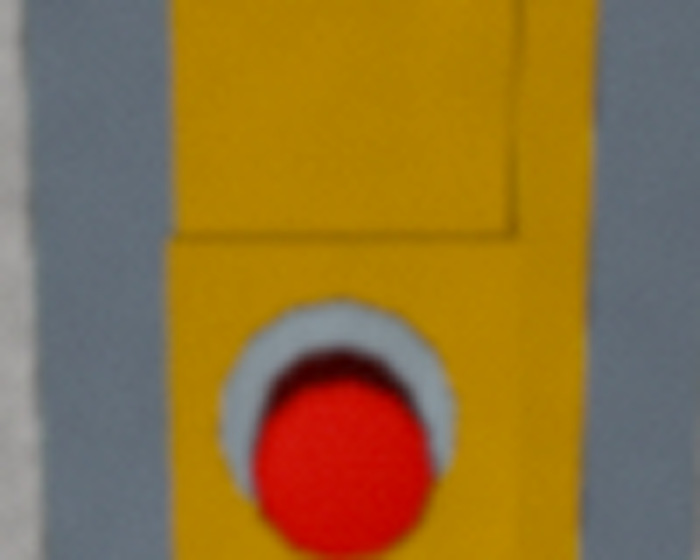

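Run:
```python
from h import *
w=load('t2');s=load('t2s')
print('top',tri([(w,230+342/7-.4,90+467/7-.4),(s,245+274/9-.45,175+164/9-.45)]))
ux=np.array([np.cos(np.radians(73)),np.sin(np.radians(73)),0]);uy=np.array([ux[1],-ux[0],0])
for dz in (0,.002,.004):
    C=np.array([.5602,.0580,.094+dz]);th=np.linspace(0,2*np.pi,90)
    q=np.array([proj(w,C+.015*(np.cos(t)*ux+np.sin(t)*uy)) for t in th]); q=(q-[230,90]+.5)*7-.5
    k=np.array([proj(s,C+[0,0,-.006]+.015*(np.cos(t)*ux+np.sin(t)*uy)) for t in th]); k=(k-[245,175]+.5)*9-.5
    T=C+[0,0,.042]
    print(dz,q.min(0).round(),q.max(0).round(),'side underside',k.min(0).round(),k.max(0).round(),'tops',((np.array(proj(w,T))-[230,90]+.5)*7).round(),((np.array(proj(s,T))-[245,175]+.5)*9).round())
```

```text
top (array([0.56049896, 0.05840681, 0.13434058]), [np.float64(0.0005078587911918975), np.float64(0.0005078587911920956)])
0 [223. 302.] [465. 547.] side underside [215. 256.] [327. 333.] tops [346. 474.] [272. 161.]
0.002 [222. 303.] [466. 549.] side underside [215. 251.] [327. 327.] tops [346. 477.] [272. 155.]
0.004 [221. 304.] [467. 552.] side underside [215. 245.] [327. 322.] tops [346. 480.] [272. 149.]
```

Run:
```python
from h import *
r.servo_line([.545,-.03,.42],speed=.2); snap('top','z1'); snap('side','z1s'); o=r.sense(); print(o['clock'],o['contact_force'])
```

```text
45.3167 [-0.42989185  1.13975485  0.14175551]
```

View pics/z1s.png

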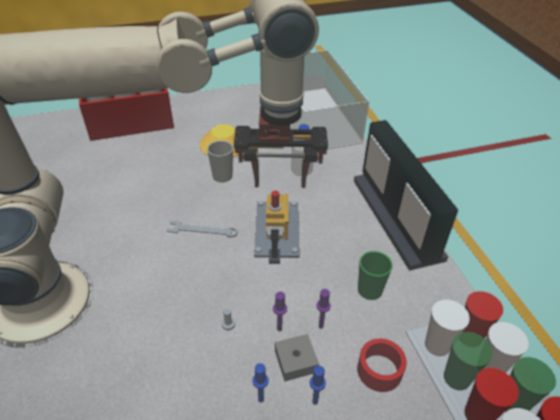

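View pics/z1.png

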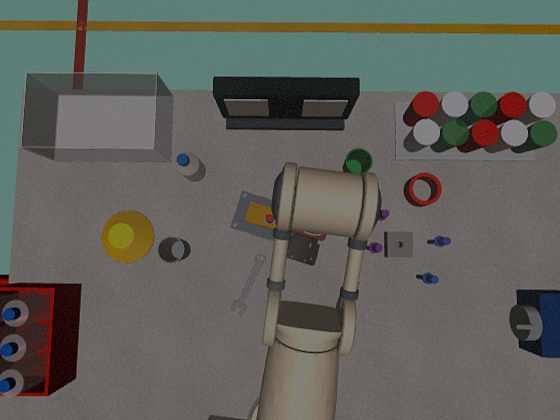

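The pin stands with its collar on the boss at about (276,208) in the side view. The bystanders are where they started and the gripper is clear.

Run:
```python
from station import r
r.hand_in(); print(r.sense()['clock'])
```

```text
the job is handed in; nothing more can be done
the job is handed in; nothing more can be done
```

The job is handed in. As far as I could measure, the pin is home through both ears and the eye, at about 45 s on the clock.

- **What I did:** I put the red pin in the clevis hole until it stood on the bar. I then drew the bar about 34–35 mm by its handle, until the camera showed the pin drop. The pin leaned 3–4° there, so I stood it upright with a light 5 N grip, pushed it down and let go.
- **Forces:** The bar's pull stayed at about 10 N. The last push reached about 17 N down and 11 N sideways at the wrist.
- **Last checks:** The final push came up against a firm stop after 17.3 mm of travel. The pin top then measured 134 mm raw, or about 136.6 mm allowing for the camera's 2.3 mm low reading. Flush is 136 mm, so the collar is flush to about 1 mm. The pin looked upright, about 0.5 mm off the axis. The bystanders looked unmoved and the open gripper was clear.
- **What disagreed:** I never felt the expected 10–20 N from the spring ball, even though the pin had stopped about 17 mm above the boss, within the range given for the ball. So the camera views and the firm stop show the pin is home, but I felt no ball click. The wrist camera and the fixed cameras also differed by about 2 mm in y, so I aligned the pin to the hole in the wrist view.

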